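# Balance check of a throwing bat

## Robot

A 6-joint arm with a two-finger parallel gripper is mounted at the origin on a cart in front of the work surface, level with it; the furniture and walls round the work are solid. World frame = base frame: x ahead of the robot, y to its left, z up, the work surface at z = 0. Lengths are in m, angles in rad, forces in N, time in s.
With the tool pointing down it reaches from about 0.375 to 0.9 m from the base axis. Payload 3.1 kg.
Tool frame: the origin (TCP) lies midway between the tips of the shut fingers; the grasp point (between the pads) lies robot.grip_depth behind it (robot.grip_depth is the distance from the TCP to the grasp point, in m); z points along the fingers, y is the line along which they close (so a half turn about z gives the same grasp; the last joint's range is limited). The gripper opens to 87 mm and grips with 3 to 60 N. Pads are 19 mm wide; open, the fingers measure 117 mm over their backs; the gripper's body (75 mm by 190 mm) begins 51 mm behind the grasp point.
Start: joints at [-1.48, 0.527, 1.433, -0, 1.181, -0.178], TCP at [0.167, -0.602, 0.223] pointing down, gripper open.
Joint ranges: [-3.08, 3.08], [-0.75, 2.2], [0.22, 2.44], [-1.43, 4.57], [0, 2.65], [-2.85, 2.85]. Speed limits (rad/s): [2.79, 2.79, 3.14, 3.14, 3.14, 3.14].

## Interface

Orientations are given as a unit quaternion [x, y, z, w].
In Python, from rig import robot gives the robot as it stands.
- The arm moves only by the shell command python3 -m creep 'ROWS' [OPENING] [FORCE]. ROWS is a JSON list of rows, 1 to 20 of them, each of 4 numbers: dx, dy, dz in m, then a turn about the tool's z in rad; each row shifts and turns the commanded pose from where the row before left it, along the tool's axes as they then stand; what a row does not reach is not made up. A row lasts 1/12 s, in which the tool goes at most 0.0417 m and 0.125 rad, less where a joint would pass 70% of its speed; a pose out of reach is approached as far as the arm can. OPENING is the finger opening in m, set as the command begins (- or left out keeps the last). The fingers move at their own pace and stop on an object; FORCE is the grip in N (left out, the last holds). Time passes only in rows, so rows that do not move let the fingers close. It prints the time, the measured TCP pose, the force, the opening and the grip force at its end. Input that does not fit is refused with a message, and nothing moves.
- robot.get_obs(): the state, without advancing time (a new reading comes with each control period).
- robot.camera(name): name is "scene" or "top" or "wrist"; returns a dict with "img" (384x512x3 uint8, red, green, blue), "fx", "fy", "cx", "cy" (pixels), "xyz" and "attitude" of the camera in the world. Camera axes: x right, y down, z forward; pixel columns grow to the right and rows downward; lengths in m; the calibration is good to about 2 mm. A picture is of the moment at which its call begins. There is no depth.
- robot.hand_in(): hands the job in; it is judged then, once.
The state is a dict: "time": time; "q": joint angles; "joint_velocities": joint speeds; "joint_torque": joint torques, N m; "position": TCP position; "tool_rot": TCP orientation; "ft_force": force on the tool from outside, world axes, zero at the start; "moment": the same for the moment, N m; "grip_width": finger opening in m; "grip_force": force on a finger pad.
Only numpy, scipy, OpenCV 4.12 (cv2) and the standard library are available. Lean on these libraries where they do the work, as an engineer would, in place of code of your own. Each camera call takes 0.05 s, during which the arm holds its last target. There are 200 camera calls.

## Task

Check the round wooden throwing bat for balance: first turn the brass knurled screw clockwise until it seats, which raises the steel dome to working height. Then slide the bat off its rest, without lifting it off, and leave it balanced level on top of the dome alone, still and let go. Leave the bowl, the cup and the tape roll where they are.

Things in the scene. Friction and masses are not known exactly. Their poses are not given: they have to be found in the camera images.
- stand: blue balance stand, fixed to the desk. Origin: on the desk (z = 0) under the dome's axis. Its x axis points from the rest towards the dome (the way the bat is pushed), z up. Base plate 12 mm thick; collar round the dome 132 mm across, 14 mm high. A tall stack of crates stands behind it on the left (x over about 0.72 m, y over about -0.3 m): keep the arm clear of it
- rest_mid (a point): middle of the top of the rest, stand frame (-106, 0, 85) mm. The rest is a narrow aluminium-topped ledge along the stand's x, 44 mm wide and 80 mm long (x -146 to -66 mm), ending 66 mm before the dome's axis. Below its 10 mm thick top is a web 30 mm wide, so two open fingers can reach down past it on both sides
- crown_up (a point): fixed point on the dome's axis at the height of the crown when the screw is seated: stand frame (0, 0, 84.5) mm, 0.5 mm below the top of the rest
- dome_crown (a point): top point of the polished steel dome, a half ball of 60 mm radius. It rises straight up 6 mm per rad of the screw, from 4 to 8 mm too low at the start to the height of crown_up
- screw_head (a point): centre of the top face of the brass knurled screw head; stand frame (-45, -95, 66) mm. The head is a vertical cylinder 30 mm in diameter and 26 mm high (40 to 66 mm above the desk), on a neck and a boss 25 mm in diameter; free all round, over 30 mm from the dome and the bat
- lift_screw (a joint): turn, rad; grows clockwise seen from above (negative turn about z). Starts at 0.2 to 0.8; it seats against a hard stop at 1.5 (so 0.7 to 1.3 rad to go). Constant friction of 0.06 N m until it seats; it stays where it is left
- bat: round wooden throwing bat, a flat disc 120 mm across, 9 mm thick, 0.1 to 0.21 kg, red centre dot and two black pin holes on top. Origin: centre of its underside, z up. Starts flat on the rest, centre 82 to 96 mm before the dome's axis. Off the rest it rocks on the dome and tilts about 1 degree per mm its centre is off the dome's axis, low on the side it is off to
- bowl_dark: dark glazed bowl, 103 mm wide, 42 mm high, to the right; a bystander. Origin: centre of its underside
- cup: cream unglazed cup, 75 mm wide, 64 mm high, to the right; a bystander. Origin: centre of its underside
- tape: roll of masking tape lying flat, 96 mm wide, 25 mm high, to the left; a bystander. Origin: centre of its underside
Things that resemble listed ones, but are neither listed nor needed, are in the scene too. Of the things that look like the bat, the larger one is meant.

How it is judged:
By the outcome, as a careful person would: the job done as asked, in the order asked, and still so for the second after the job is handed in, with the robot touching nothing.
It also fails if it takes over 58 s, if anything falls off the work surface, if the arm or the gripper's body presses on something with over 40 N, if the wrist force passes 120 N, or if a joint passes its speed limit or range.

## Working session

There is one attempt and no reset: what is moved stays moved. The work goes in short steps, Python scripts to look and compute and a shell command to move; the robot and the scene stay as the last step left them, time stands still between calls to the robot, and variables do not carry over. Pictures are saved under pics/ and viewed, at most 10 in all, crops included, and the job is handed in when it is done.

```bash
ls; mkdir -p pics; python3 - <<'E'
from rig import robot
import cv2,numpy as np
o=robot.get_obs();print(o['time'],o['position'],o['tool_rot'],o['grip_width'],robot.grip_depth)
for n in("scene","top"):
    c=robot.camera(n);cv2.imwrite(f'pics/{n}0.png',c['img'][:,:,::-1]);print(n,{k:v for k,v in c.items() if k!='img'})
E
```

```text
pics
0.0 [ 0.16652534 -0.60167599  0.22157718] [ 9.90915082e-01  1.34484989e-01  3.86901497e-05 -1.04216958e-03] 0.08714491307367973 0.0187
scene {'fx': 355.4521217588773, 'fy': 355.4521217588773, 'cx': 254.74454420874878, 'cy': 195.74201570342996, 'xyz': array([ 0.24818788, -0.93492754,  0.69097303]), 'attitude': array([ 0.88134297, -0.20000551,  0.08521655, -0.4194884 ])}
top {'fx': 377.11775886059763, 'fy': 377.11775886059763, 'cx': 257.71746672466253, 'cy': 194.55678804046028, 'xyz': array([ 0.34722225, -0.24193755,  1.05767868]), 'attitude': array([-0.64526775,  0.75623664, -0.08244443,  0.07027514])}
```

View pics/top0.png

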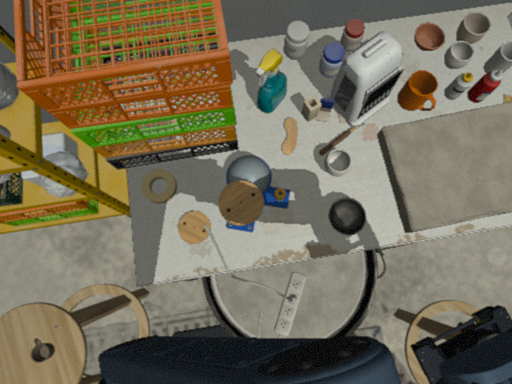

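View pics/scene0.png

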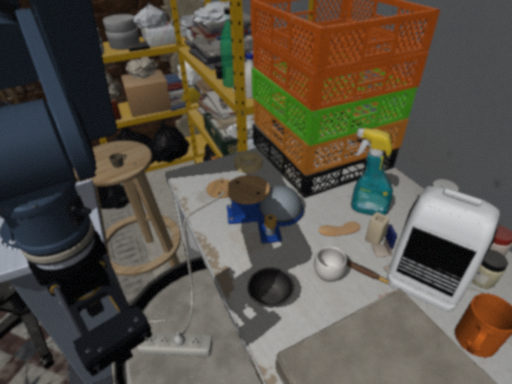

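The top view shows the bat near (241,203), the dome behind it at (249,172) and the screw at about (281,194). The smaller look-alike disc is at (194,227). In the scene view the bat is at (249,190) and the screw at (270,222). I'll enlarge both.

```bash
python3 - <<'E'
import cv2,numpy as np
a=cv2.imread('pics/top0.png')[145:245,205:305];b=cv2.imread('pics/scene0.png')[160:260,215:315]
f=lambda i:cv2.resize(i,None,fx=4,fy=4,interpolation=cv2.INTER_CUBIC)
im=np.hstack([f(a),f(b)])
for k in range(0,100,20):
    for off,(x0,y0) in((0,(205,145)),(400,(215,160))):
        cv2.putText(im,str(x0+k),(off+4*k,10),0,.35,(0,255,255));cv2.putText(im,str(y0+k),(off,4*k+10),0,.35,(255,255,0))
        cv2.line(im,(off+4*k,0),(off+4*k,400),(90,90,90),1);cv2.line(im,(off,4*k),(off+400,4*k),(90,90,90),1)
cv2.imwrite('pics/crop0.png',im)
E
```

```text
(no output)
```

View pics/crop0.png

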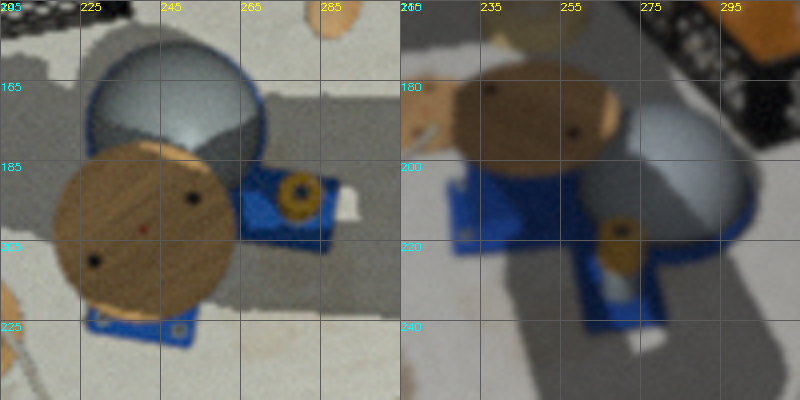

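The crop gives the bat's holes at (228.5,210) and (253.3,194.5) in top, and (237.5,182.3) and (258.3,193) in scene. The screw centre spot is at (280,193.5) in top and (270.3,217.5) in scene. The dome and collar circle is centred near (249,177) in top.

```bash
cat >h.py <<'E'
import numpy as np
from scipy.spatial.transform import Rotation as R
def ray(c,uv):
    d=R.from_quat(c['attitude']).apply([(uv[0]-c['cx'])/c['fx'],(uv[1]-c['cy'])/c['fy'],1]);return np.array(c['xyz']),d/np.linalg.norm(d)
def tri(*cu):
    A=0;b=0
    for c,uv in cu:
        o,d=ray(c,uv);P=np.eye(3)-np.outer(d,d);A=A+P;b=b+P@o
    p=np.linalg.solve(A,b);return p,[np.linalg.norm(np.cross(p-ray(c,u)[0],ray(c,u)[1])) for c,u in cu]
def atz(c,uv,z):
    o,d=ray(c,uv);return o+d*(z-o[2])/d[2]
def proj(c,p):
    v=R.from_quat(c['attitude']).inv().apply(np.array(p)-c['xyz']);return v[:2]/v[2]*c['fx']+[c['cx'],c['cy']]
E
python3 - <<'E'
from rig import robot
from h import *
t=robot.camera('top');s=robot.camera('scene')
np.set_printoptions(precision=4,suppress=True)
for n,a,b in(('h1',(228.5,210),(237.5,182.25)),('h2',(253.25,194.5),(258.25,193)),('screw',(280,193.5),(270.3,217.5))):
    print(n,*tri((t,a),(s,b)))
print('bat@z94',atz(t,(240.9,202.4),.094),'screw@66',atz(t,(280,193.5),.066), 'scene', atz(s,(270.3,217.5),.066),atz(s,(247.9,187.6),.094))
print('dome@20',atz(t,(249,177.2),.022))
print('baseplate far end corners',[atz(t,p,.012) for p in((252.2,231.5),(226.5,227.5),(287,208),(289.5,190))])
E
```

```text
h1 [ 0.5295 -0.1943  0.0932] [np.float64(0.0008022505652280069), np.float64(0.0008022505652280256)]
h2 [ 0.56   -0.2642  0.0942] [np.float64(0.0009745449302197236), np.float64(0.0009745449302194838)]
screw [ 0.5585 -0.3368  0.0657] [np.float64(0.0018438771426755078), np.float64(0.0018438771426755943)]
bat@z94 [ 0.5433 -0.2289  0.094 ] screw@66 [ 0.5566 -0.3362  0.066 ] scene [ 0.5603 -0.3371  0.066 ] [ 0.546  -0.2303  0.094 ]
dome@20 [ 0.6266 -0.2615  0.022 ]
baseplate far end corners [array([ 0.4735, -0.2467,  0.012 ]), array([ 0.4958, -0.1777,  0.012 ]), array([ 0.5237, -0.3537,  0.012 ]), array([ 0.5739, -0.3698,  0.012 ])]
```

```bash
cat >>h.py <<'E'
def go(robot,p,yaw_y=None):
    "tool-axes delta to world point p; turn to bring tool y to world angle yaw_y (deg, mod 180)"
    o=robot.get_obs();r=R.from_quat(o['tool_rot']);d=r.inv().apply(np.array(p)-o['position']);y=r.apply([0,1,0])
    cur=np.degrees(np.arctan2(y[1],y[0]));print('t %.2f'%o['time'],'pos',o['position'].round(4),'yawy %.1f'%cur,'delta',d.round(4),'|d| %.4f'%np.linalg.norm(d),'q6 %.2f'%o['q'][5], 'F',o['ft_force'].round(1))
    if yaw_y is not None: print('turn',np.radians(-((yaw_y-cur+90)%180-90)).round(3))
E
python3 - <<'E'
from rig import robot
from h import *
go(robot,[.545,-.325,.22],20)
E
```

```text
t 0.20 pos [ 0.1666 -0.6019  0.2219] yawy -74.5 delta [ 0.4385 -0.1661  0.0023] |d| 0.4689 q6 -0.18 F [0.9 0.1 0.1]
turn 1.492
```

```bash
python3 -m creep '[[0.0337, -0.0128, 0, 0], [0.0337, -0.0128, 0, 0], [0.0337, -0.0128, 0, 0], [0.0337, -0.0128, 0, 0], [0.0337, -0.0128, 0, 0], [0.0337, -0.0128, 0, 0], [0.0337, -0.0128, 0, 0], [0.0337, -0.0128, 0, 0], [0.0337, -0.0128, 0, 0], [0.0337, -0.0128, 0, 0], [0.0337, -0.0128, 0, 0], [0.0337, -0.0128, 0, 0], [0.0337, -0.0128, 0, 0], [0, 0, 0, 0]]' 0.05
python3 -m creep '[[0, 0, 0, -0.12], [0, 0, 0, -0.12], [0, 0, 0, -0.12], [0, 0, 0, -0.12], [0, 0, 0, -0.12], [0, 0, 0, -0.12], [0, 0, 0, -0.12], [0, 0, 0, -0.12], [0, 0, 0, -0.12], [0, 0, 0, -0.12], [0, 0, 0, -0.12], [0, 0, 0, -0.12], [0, 0, 0, -0.12], [0, 0, 0, 0], [0, 0, 0, 0]]'
python3 - <<'E'
from rig import robot
from h import *
import cv2
go(robot,[.5585,-.3365,.05],20)
c=robot.camera('wrist');cv2.imwrite('pics/w1.png',cv2.resize(c['img'][:,:,::-1],(768,576)));print({k:v for k,v in c.items() if k!='img'})
for p in([.5585,-.3368,.066],[.545,-.2293,.094]):print(proj(c,p)*1.5)
E
```

```text
time: 1.37
position: [0.5493, -0.3206, 0.2224]
tool_rot: [0.991, 0.137, 0.002, -0.001]
ft_force: [-0.2, -0.1, 0.0]
grip_width: 0.0501
grip_force: 0.0
time: 2.62
position: [0.5442, -0.3253, 0.2223]
tool_rot: [0.611, 0.791, -0.0, -0.0]
ft_force: [0.5, -0.2, 0.0]
grip_width: 0.0499
grip_force: 0.0
t 2.62 pos [ 0.5442 -0.3253  0.2223] yawy 14.6 delta [-0.0145  0.0111  0.1723] |d| 0.1733 q6 -0.97 F [ 0.5 -0.2  0. ]
turn -0.093
{'fx': 265.8138307477268, 'fy': 265.8138307477268, 'cx': 253.9756132107767, 'cy': 190.23368563690784, 'xyz': array([ 0.52453278, -0.25446239,  0.3843524 ]), 'attitude': array([0.98259868, 0.12627181, 0.01741803, 0.13509947])}
[395.45686274 284.20799221]
[418.93434861 144.66259761]
```

View pics/w1.png

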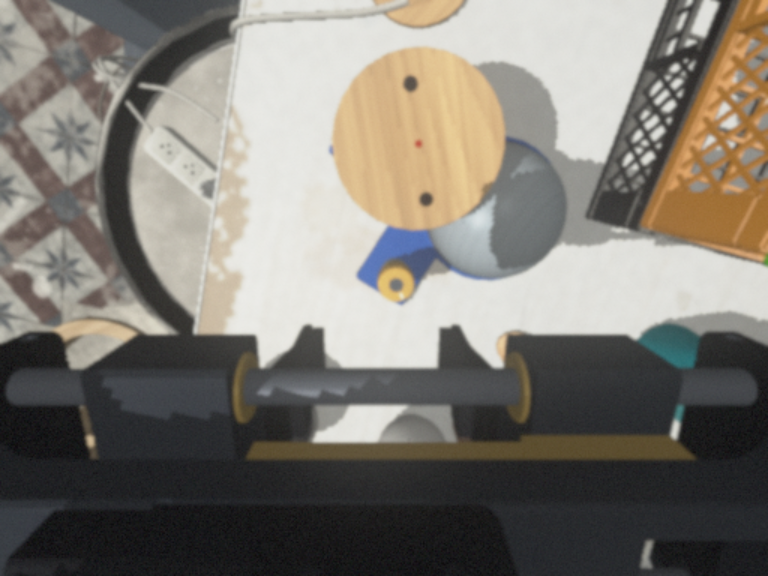

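The wrist view shows the screw at (396,284) and the bat's red dot at (419,144). Both are within a pixel or so of where my triangulated positions project. I'll descend on the screw.

```bash
python3 -m creep '[[-0.0145, 0.0105, 0.02, 0], [0, 0, 0.036, 0], [0, 0, 0.036, 0], [0, 0, 0.036, 0], [0, 0, 0, 0], [0, 0, 0, 0]]'
python3 - <<'E'
from rig import robot
from h import *
go(robot,[.5582,-.3367,.040],20)
E
```

```text
time: 3.17
position: [0.557, -0.3355, 0.0926]
tool_rot: [0.61, 0.792, 0.0, -0.003]
ft_force: [0.3, 1.1, -0.0]
grip_width: 0.0504
grip_force: 0.0
t 3.17 pos [ 0.557  -0.3355  0.0926] yawy 14.8 delta [-0.0017  0.001   0.0526] |d| 0.0526 q6 -0.97 F [ 0.3  1.1 -0. ]
turn -0.092
```

```bash
python3 -m creep '[[-0.001, 0.001, 0.026, 0], [0, 0, 0.026, 0], [0, 0, 0, 0], [0, 0, 0, 0]]'
python3 -m creep '[[0, 0, 0, 0], [0, 0, 0, 0], [0, 0, 0, 0], [0, 0, 0, 0], [0, 0, 0, 0], [0, 0, 0, 0]]' 0.02 30
```

```text
time: 3.5
position: [0.5602, -0.3377, 0.0442]
tool_rot: [0.61, 0.792, -0.0, 0.001]
ft_force: [0.1, -0.2, 0.2]
grip_width: 0.05
grip_force: 0.0
time: 4.0
position: [0.56, -0.3379, 0.0441]
tool_rot: [0.61, 0.793, -0.0, 0.001]
ft_force: [-1.2, -0.3, 5.8]
grip_width: 0.0293
grip_force: 30.0
```

```bash
python3 -m creep '[[0, 0, 0, 0.1], [0, 0, 0, 0.1], [0, 0, 0, 0.1], [0, 0, 0, 0.1], [0, 0, 0, 0.1], [0, 0, 0, 0.1], [0, 0, 0, 0], [0, 0, 0, 0]]'
python3 -c "
from rig import robot
from h import *
go(robot,[.56,-.338,.044]);print(robot.get_obs()['moment'])"
python3 -m creep '[[0, 0, 0, 0.1], [0, 0, 0, 0], [0, 0, 0, 0]]'
python3 -c "
from rig import robot
from h import *
go(robot,[.56,-.338,.044]);print(robot.get_obs()['moment'])"
python3 -m creep '[[0, 0, 0, 0.1], [0, 0, 0, 0], [0, 0, 0, 0]]'
python3 -c "
from rig import robot
from h import *
go(robot,[.56,-.338,.044]);print(robot.get_obs()['moment'])"
```

```text
time: 4.67
position: [0.5591, -0.3379, 0.0441]
tool_rot: [0.817, 0.577, -0.001, 0.0]
ft_force: [-2.4, -0.6, 7.0]
grip_width: 0.0295
grip_force: 30.0
t 4.67 pos [ 0.5591 -0.3379  0.0441] yawy -19.5 delta [0.0002 0.0009 0.0001] |d| 0.0009 q6 -0.37 F [-2.4 -0.6  7. ]
[-0.12365491  0.49349535 -0.0043958 ]
time: 4.92
position: [0.5589, -0.3378, 0.0441]
tool_rot: [0.845, 0.535, -0.001, 0.0]
ft_force: [-3.7, -0.1, 7.3]
grip_width: 0.0291
grip_force: 30.0
t 4.92 pos [ 0.5589 -0.3378  0.0441] yawy -25.3 delta [0.0003 0.001  0.0001] |d| 0.0011 q6 -0.27 F [-3.7 -0.1  7.3]
[-0.08782559  0.58068955 -0.02977072]
time: 5.17
position: [0.5588, -0.3377, 0.0441]
tool_rot: [0.87, 0.492, -0.001, -0.0]
ft_force: [-3.6, 0.6, 7.6]
grip_width: 0.0293
grip_force: 30.0
t 5.17 pos [ 0.5588 -0.3377  0.0441] yawy -31.0 delta [0.0004 0.0012 0.0001] |d| 0.0012 q6 -0.17 F [-3.6  0.6  7.6]
[-0.0936261   0.70332356 -0.02948336]
```

```bash
for i in 1; do python3 -m creep '[[0, 0, 0, 0.1], [0, 0, 0, 0.1], [0, 0, 0, 0], [0, 0, 0, 0]]'|head -3;done
python3 -c "
from rig import robot
from h import *
go(robot,[.56,-.338,.044]);print(robot.get_obs()['moment'],robot.get_obs()['joint_torque'][5])"
python3 -m creep '[[0, 0, 0, 0.1], [0, 0, 0, 0.1], [0, 0, 0, 0], [0, 0, 0, 0]]' |head -3
python3 -c "
from rig import robot
from h import *
go(robot,[.56,-.338,.044]);print(robot.get_obs()['moment'],robot.get_obs()['joint_torque'][5])"
python3 -m creep '[[0, 0, 0, 0.1], [0, 0, 0, 0.1], [0, 0, 0, 0], [0, 0, 0, 0]]' |head -3
python3 -c "
from rig import robot
from h import *
go(robot,[.56,-.338,.044]);print(robot.get_obs()['moment'],robot.get_obs()['joint_torque'][5])"
```

```text
time: 5.5
position: [0.5584, -0.3377, 0.0441]
tool_rot: [0.915, 0.404, -0.001, -0.0]
t 5.50 pos [ 0.5584 -0.3377  0.0441] yawy -42.3 delta [0.0008 0.0014 0.0001] |d| 0.0016 q6 0.03 F [-4.7 -0.7  8.3]
[-0.05769738  0.75216828  0.42134747] 0.43015647679567337
time: 5.83
position: [0.5584, -0.3372, 0.044]
tool_rot: [0.951, 0.311, -0.001, -0.0]
t 5.83 pos [ 0.5584 -0.3372  0.044 ] yawy -53.8 delta [0.0008 0.0015 0.    ] |d| 0.0017 q6 0.23 F [-5.2  0.4  8.8]
[0.0882876  0.67691723 0.28585451] 0.3322850726544857
time: 6.17
position: [0.5585, -0.3369, 0.0439]
tool_rot: [0.977, 0.214, -0.001, -0.0]
t 6.17 pos [ 0.5585 -0.3369  0.0439] yawy -65.3 delta [ 0.0009  0.0016 -0.0001] |d| 0.0019 q6 0.43 F [-4.   2.5  7.6]
[0.17167681 0.66279281 0.23652279] 0.25682215578854084
```

The torque jumped from about 0 to 0.43 N m after roughly 1 rad, so the screw is seated. I'll release it and go up.

```bash
python3 -m creep '[[0, 0, 0, 0], [0, 0, 0, 0], [0, 0, 0, 0], [0, 0, -0.03, 0], [0, 0, -0.035, 0], [0, 0, -0.035, 0], [0, 0, -0.035, 0], [0, 0, -0.035, 0], [0, 0, 0, 0], [0, 0, 0, 0]]' 0.042
python3 - <<'E'
from rig import robot
from h import *
import cv2
go(robot,[.5,-.21,.20],72)
c=robot.camera('wrist');cv2.imwrite('pics/w2.png',cv2.resize(c['img'][:,:,::-1],(768,576)));print({k:v for k,v in c.items() if k!='img'})
for p in([.5585,-.3368,.066],[.545,-.2293,.094],[.626,-.2613,.0845]):print(proj(c,p)*1.5)
E
```

```text
time: 7.0
position: [0.5611, -0.3383, 0.2155]
tool_rot: [0.977, 0.213, 0.002, 0.003]
ft_force: [-0.3, 0.1, -0.3]
grip_width: 0.042
grip_force: 0.0
t 7.00 pos [ 0.5611 -0.3383  0.2155] yawy -65.4 delta [-0.0021 -0.1422  0.0146] |d| 0.1430 q6 0.43 F [-0.3  0.1 -0.3]
turn 0.744
{'fx': 265.8138307477268, 'fy': 265.8138307477268, 'cx': 253.9756132107767, 'cy': 190.23368563690784, 'xyz': array([ 0.62656826, -0.30750809,  0.37764951]), 'attitude': array([ 0.83372957, -0.53544733, -0.07041718,  0.11503298])}
[376.56230494 270.54249434]
[231.05842513 235.36508963]
[317.77999757 146.81605647]
```

View pics/w2.png

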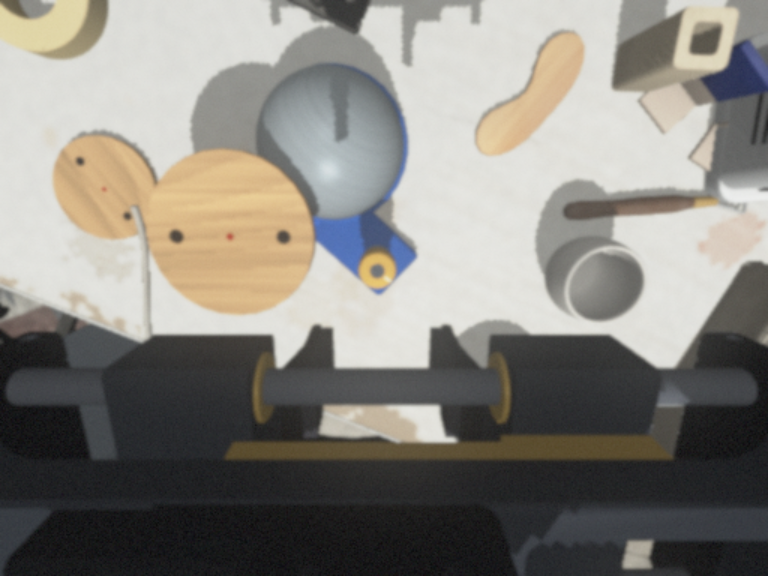

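The wrist view shows the screw at (377,271), the bat dot at (230,236) and the bare dome. The dome's steel edges are at about left 258, right 402, top 65 and bottom 218. I'll locate the dome axis from these edges.

```bash
cat > dome.py <<'E'
from rig import robot
from h import *
import cv2
np.set_printoptions(precision=4,suppress=True)
c=robot.camera('wrist');im=c['img'].astype(float)
C0=np.array([.626,-.2613,.0245])
def sil(C,n=120):
    v=C-c['xyz'];d=np.linalg.norm(v);u=v/d;a=np.cross(u,[1,0,0]);a/=np.linalg.norm(a);b=np.cross(u,a)
    k=.06**2/d;r=.06*np.sqrt(1-(.06/d)**2);th=np.linspace(0,2*np.pi,n)
    P=C-u*k+r*(np.cos(th)[:,None]*a+np.sin(th)[:,None]*b);return P
P=sil(C0);uv=np.array([proj(c,p) for p in P]);print('pred bbox x1.5',uv.min(0)*1.5,uv.max(0)*1.5,'min z of silhouette',P[:,2].min())
big=cv2.resize(c['img'][:,:,::-1],None,fx=4,fy=4,interpolation=cv2.INTER_CUBIC)
x0,y0=int(uv[:,0].min())-12,int(uv[:,1].min())-12
cr=big[y0*4:(y0+135)*4,x0*4:(x0+135)*4].copy()
for p in (uv-[x0,y0])*4+2: cv2.circle(cr,tuple(int(q) for q in p),1,(0,0,255),-1)
for z,r,col in((.026,.066,(0,255,255)),):
    for t in np.linspace(0,6.28,90):
        q=(proj(c,[C0[0]+r*np.cos(t),C0[1]+r*np.sin(t),z])-[x0,y0])*4+2;cv2.circle(cr,tuple(int(v) for v in q),1,col,-1)
cv2.imwrite('pics/dome.png',cr);print(cr.shape,x0,y0)
E
python3 dome.py
```

```text
pred bbox x1.5 [255.2761  68.0934] [402.7546 222.8508] min z of silhouette 0.026953841254944946
(540, 540, 3) 158 33
```

View pics/dome.png

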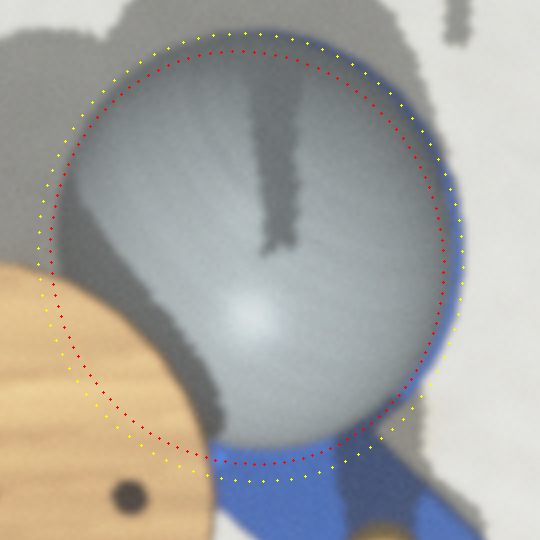

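```bash
cat > fit.py <<'E'
from h import *
from scipy.optimize import least_squares
K=dict(fx=265.81,fy=265.81,cx=253.976,cy=190.234)
w1=dict(K,xyz=np.array([0.52453278,-0.25446239,0.3843524]),attitude=np.array([0.98259868,0.12627181,0.01741803,0.13509947]))
w2=dict(K,xyz=np.array([0.62656826,-0.30750809,0.37764951]),attitude=np.array([0.83372957,-0.53544733,-0.07041718,0.11503298]))
th=np.linspace(0,2*np.pi,720)
def sil(c,C):
    v=C-c['xyz'];d=np.linalg.norm(v);u=v/d;a=np.cross(u,[1,0,0]);a/=np.linalg.norm(a);b=np.cross(u,a)
    P=C-u*.0036/d+.06*np.sqrt(1-.0036/d**2)*(np.cos(th)[:,None]*a+np.sin(th)[:,None]*b);return np.array([proj(c,p) for p in P])*1.5
def ring(c,x,y,z,r=.066): return np.array([proj(c,[x+r*np.cos(t),y+r*np.sin(t),z]) for t in th])*1.5
def f(p,full=True):
    x,y,zc,zk=p; s=sil(w2,np.array([x,y,zc]));k=ring(w2,x,y,zk);k1=ring(w1,x,y,zk)
    yaw=np.arctan2(y+.3368,x-.5585)-np.arctan2(95,45);d=np.hypot(y+.3368,x-.5585)-.10512
    return np.array([s[:,0].min()-258.8,s[:,0].max()-402.4,s[:,1].max()-216.4,k[:,0].max()-410,k[:,1].min()-60.7,k1[:,0].max()-567,k1[:,1].max()-278,d/.001,np.degrees(yaw)+17.9])
for k in (.014,.026):
    r=least_squares(lambda q:f([*q,k]),[.628,-.261,.0245]);print(k,r.x.round(4),r.fun.round(1),r.cost)
E
python3 fit.py
```

```text
0.014 [ 0.6322 -0.2608  0.0156] [-0.2 -0.7 -0.3 -1.5 -0.9 -1.7  2.8  0.7 -0.8] 7.9808353792313
0.026 [ 0.6294 -0.2605  0.0103] [ 0.2 -2.7  1.8 -2.2 -1.7  1.5  5.2 -1.   0.4] 24.03595369850324
```

```bash
python3 -m creep '[[0, 0, 0, 0.124], [0, 0, 0, 0.124], [0, 0, 0, 0.124], [0, 0, 0, 0.124], [0, 0, 0, 0.124], [0, 0, 0, 0.124], [0, 0, 0, 0], [0, 0, 0, 0]]' 0.08 | head -3
python3 - <<'E'
from rig import robot
from h import *
go(robot,[.4674,-.2073,.20],72)
E
```

```text
time: 7.77
position: [0.5588, -0.3366, 0.2104]
tool_rot: [0.988, -0.155, -0.002, -0.001]
t 7.77 pos [ 0.5588 -0.3366  0.2104] yawy -107.8 delta [-0.1265 -0.0951  0.011 ] |d| 0.1586 q6 1.17 F [-0.4 -0.4 -0.2]
turn 0.003
```

```bash
python3 -m creep '[[-0.03, -0.0226, 0, 0], [-0.03, -0.0226, 0, 0], [-0.03, -0.0226, 0, 0], [-0.03, -0.0226, 0, 0], [-0.0065, -0.0045, 0, 0], [0, 0, 0.03, 0], [0, 0, 0.03, 0], [0, 0, 0, 0], [0, 0, 0, 0], [0, 0, 0, 0]]' 
python3 - <<'E'
from rig import robot
from h import *
import cv2
go(robot,[.4674,-.2073,.074],72)
c=robot.camera('wrist');cv2.imwrite('pics/w3.png',cv2.resize(c['img'][:,:,::-1],(768,576)))
for p in([.5585,-.3368,.066],[.545,-.2293,.094],[.631,-.2605,.0845]):print(proj(c,p)*1.5)
E
```

```text
time: 8.6
position: [0.4693, -0.2085, 0.1531]
tool_rot: [0.988, -0.156, 0.0, 0.0]
ft_force: [-0.2, 0.0, -0.0]
grip_width: 0.0801
grip_force: 0.0
t 8.60 pos [ 0.4693 -0.2085  0.1531] yawy -108.0 delta [-0.0022 -0.0006  0.0791] |d| 0.0791 q6 1.25 F [-0.2  0.  -0. ]
turn 0.001
[546.19920904  79.9281087 ]
[372.61986864 163.47494815]
[378.41490776 -30.46750475]
```

View pics/w3.png

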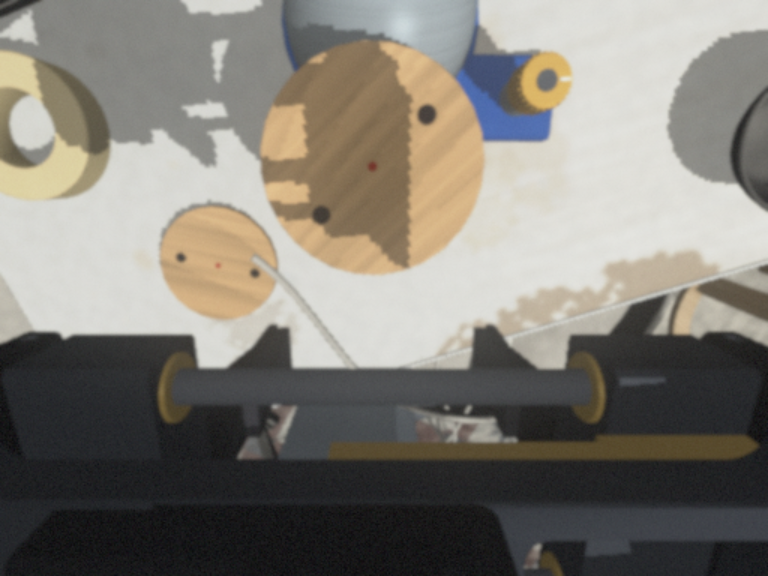

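The dot is at (372,166) and the dome is centred near x=382, so everything is aligned. I'll descend behind the bat, straddling the rest.

```bash
python3 -m creep '[[-0.002, 0, 0.026, 0], [0, 0, 0.026, 0], [0, 0, 0.026, 0], [0, 0, 0, 0], [0, 0, 0, 0]]' | tail -4
python3 - <<'E'
from rig import robot
from h import *
go(robot,[.631-.0542*.951,-.2605+.0542*.309,.074],72)
E
```

```text
tool_rot: [0.988, -0.156, -0.0, -0.0]
ft_force: [-0.4, -1.1, 1.1]
grip_width: 0.0801
grip_force: 0.0
t 9.07 pos [ 0.4669 -0.2075  0.0748] yawy -108.0 delta [ 0.1182 -0.0003  0.0008] |d| 0.1182 q6 1.25 F [-0.4 -1.1  1.1]
turn 0.0
```

Next I'll push about 80 mm and then look.

```bash
python3 -m creep '[[0.007, 0, 0, 0], [0.007, 0, 0, 0], [0.005, 0, 0, 0], [0.004, 0, 0, 0], [0.004, 0, 0, 0], [0.004, 0, 0, 0], [0.004, 0, 0, 0], [0.004, 0, 0, 0], [0.004, 0, 0, 0], [0.004, 0, 0, 0], [0.004, 0, 0, 0], [0.004, 0, 0, 0], [0.004, 0, 0, 0], [0.004, 0, 0, 0], [0.004, 0, 0, 0], [0.004, 0, 0, 0], [0.004, 0, 0, 0], [0.004, 0, 0, 0], [0, 0, 0, 0], [0, 0, 0, 0]]' 
cat > look.py <<'E'
from rig import robot
from h import *
import cv2,sys
go(robot,[.631-.0542*.951,-.2605+.0542*.309,.074],72)
ims=[]
for n in('wrist','top','scene'):
    c=robot.camera(n);p=proj(c,[.62,-.257,.09]).astype(int);h,w=(50,66)
    if n=='wrist':h,w=(100,133)
    p=np.clip(p,[w,h],[512-w,384-h])
    a=c['img'][p[1]-h:p[1]+h,p[0]-w:p[0]+w,::-1];a=cv2.resize(a,(399,300),interpolation=cv2.INTER_CUBIC)
    print(n,'origin',p-[w,h],'scale',399/(2*w)); 
    if n!='wrist':print({k:v for k,v in c.items() if k in('xyz',)})
    else: print(repr(c['xyz']),repr(c['attitude']))
    ims.append(a)
ims.append(np.zeros_like(a))
cv2.imwrite(sys.argv[1],np.vstack([np.hstack(ims[:2]),np.hstack(ims[2:])]))
E
python3 look.py pics/l1.png
```

```text
time: 10.73
position: [0.5428, -0.2321, 0.0746]
tool_rot: [0.988, -0.156, 0.001, 0.0]
ft_force: [-0.2, 0.3, 0.5]
grip_width: 0.0798
grip_force: 0.0
t 10.73 pos [ 0.5428 -0.2321  0.0746] yawy -108.0 delta [ 0.0385 -0.0003  0.0006] |d| 0.0385 q6 1.29 F [-0.2  0.3  0.5]
turn -0.0
wrist origin [118   0] scale 1.5
array([ 0.61189359, -0.25552301,  0.23666915]) array([-0.58233483,  0.80159188,  0.10956182, -0.079579  ])
top origin [181 123] scale 3.022727272727273
{'xyz': array([ 0.34722225, -0.24193755,  1.05767868])}
scene origin [210 136] scale 3.022727272727273
{'xyz': array([ 0.24818788, -0.93492754,  0.69097303])}
```

View pics/l1.png

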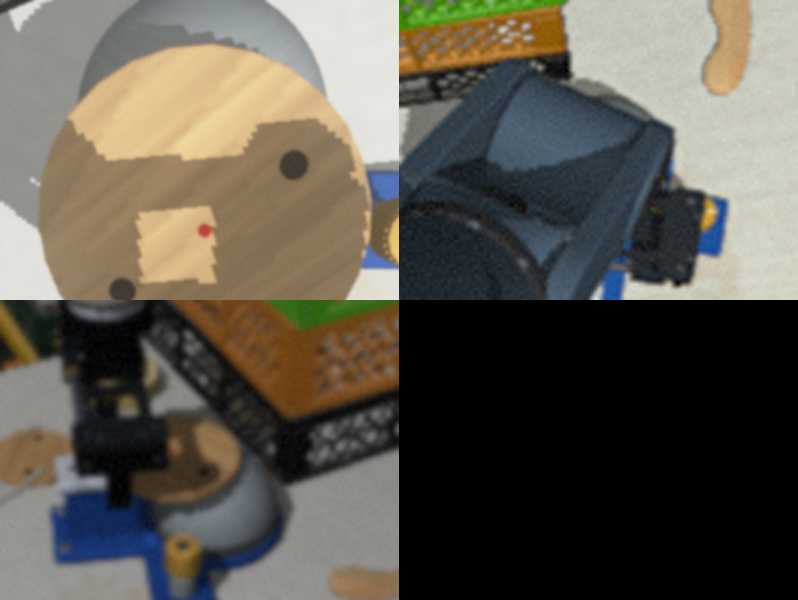

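Wrist crop: the bat sits evenly between the fingers with the red dot at (205,231), riding on the rest and dome. I'll get the dot's position by code to calibrate the finger-to-centre offset.

```bash
cat > dot.py <<'E'
from rig import robot
from h import *
import cv2
np.set_printoptions(precision=4,suppress=True)
D=np.array([.631,-.2605]);ex=np.array([.951,-.309]);ey=np.array([.309,.951])
S=lambda p:np.array([(p[:2]-D)@ex,(p[:2]-D)@ey])*1000
def blobs(c,mask,lo,hi):
    n,_,st,ce=cv2.connectedComponentsWithStats(mask.astype(np.uint8));return [(ce[i],st[i,4]) for i in range(1,n) if lo<=st[i,4]<=hi]
c=robot.camera('wrist');a=c['img'].astype(int);o=robot.get_obs();print('TCP stand mm',S(o['position']),'t',o['time'],'F',o['ft_force'])
m=(a[...,0]-a[...,1]>55)&(a[...,0]-a[...,1]>2.2*(a[...,1]-a[...,2]).clip(1))
bl=[b for b in blobs(c,m,4,200) if np.linalg.norm(atz(c,b[0],.0937)[:2]-D)<.12]
for uv,n in bl: print('dot',uv,n,'stand',S(atz(c,uv,.0937)))
if bl:
    u=max(bl,key=lambda b:b[1])[0]
    g=c['img'].max(2)<75
    for uv,n in blobs(c,g,25,900):
        if abs(np.linalg.norm(atz(c,uv,.0937)-atz(c,u,.0937))-.038)<.006: print('hole',uv,n,'stand',S(atz(c,uv,.0937)))
E
python3 dot.py
```

```text
TCP stand mm [-93.5043  -0.2034] t 10.9333 F [0.5423 0.1107 0.3902]
dot [254.2857 151.8889] 63 stand [-38.8445  -1.2719]
hole [313.6996 108.2287] 223 stand [-16.4633 -31.7869]
hole [199.1503 192.3931] 173 stand [-61.4534  29.5628]
```

```bash
python3 -m creep '[[0.003, 0.0001, 0, 0], [0.003, 0, 0, 0], [0.003, 0, 0, 0], [0.003, 0, 0, 0], [0.003, 0, 0, 0], [0.003, 0, 0, 0], [0.003, 0, 0, 0], [0.003, 0, 0, 0], [0.003, 0, 0, 0], [0.002, 0, 0, 0], [0.002, 0, 0, 0], [0.002, 0, 0, 0], [0.001, 0, 0, 0], [0.001, 0, 0, 0], [0, 0, 0, 0], [0, 0, 0, 0]]' ; python3 dot.py
python3 -m creep '[[0.001, 0, 0, 0], [0.001, 0, 0, 0], [0.001, 0, 0, 0], [0, 0, 0, 0], [0, 0, 0, 0], [0, 0, 0, 0], [0, 0, 0, 0]]' ; python3 dot.py
```

```text
time: 12.27
position: [0.5753, -0.2427, 0.0746]
tool_rot: [0.988, -0.156, 0.0, 0.0]
ft_force: [0.0, 0.8, -0.8]
grip_width: 0.08
grip_force: 0.2
TCP stand mm [-58.5405  -0.3113] t 12.3167 F [-0.0286  0.0169 -0.0041]
dot [254.     153.7143] 63 stand [-4.9688 -1.1719]
hole [312.967  110.2972] 212 stand [ 17.3842 -31.5335]
hole [199.4286 194.4107] 168 stand [-27.7897  29.4325]
time: 12.9
position: [0.5781, -0.2436, 0.0746]
tool_rot: [0.988, -0.156, 0.0, 0.0]
ft_force: [0.0, 0.1, 0.0]
grip_width: 0.0799
grip_force: 0.2
TCP stand mm [-55.5381  -0.2767] t 12.95 F [-0.1059  0.8232 -0.7702]
dot [253.8889 153.7937] 63 stand [-2.0162 -1.1154]
hole [313.0093 110.162 ] 216 stand [ 20.4452 -31.5528]
hole [199.4037 194.3975] 161 stand [-24.7861  29.4413]
```

```bash
python3 -m creep '[[-0.001, 0, 0, 0], [-0.002, 0, 0, 0], [-0.004, 0, 0, 0], [-0.004, 0, 0, 0], [-0.004, 0, 0, 0], [0, 0, 0, 0], [0, 0, 0, 0], [0, 0, 0, 0], [0, 0, 0, 0]]' |tail -3; python3 dot.py; python3 look.py pics/l2.png
```

```text
ft_force: [-1.4, -0.4, -0.0]
grip_width: 0.0801
grip_force: 0.0
TCP stand mm [-70.394   -0.3207] t 13.75 F [ 0.8218 -0.3379 -0.368 ]
dot [254.2105 126.8421] 38 stand [-2.7681 -1.3469]
hole [198.7232 168.7288] 177 stand [-25.0341  28.9535]
t 13.75 pos [ 0.5639 -0.2391  0.0746] yawy -108.0 delta [ 0.0162 -0.0003  0.0006] |d| 0.0162 q6 1.30 F [ 0.8 -0.3 -0.4]
turn -0.0
wrist origin [118  43] scale 1.5
array([ 0.63327584, -0.2625456 ,  0.23662551]) array([-0.58230124,  0.80149687,  0.11019706, -0.07990402])
top origin [181 123] scale 3.022727272727273
{'xyz': array([ 0.34722225, -0.24193755,  1.05767868])}
scene origin [210 136] scale 3.022727272727273
{'xyz': array([ 0.24818788, -0.93492754,  0.69097303])}
```

View pics/l2.png

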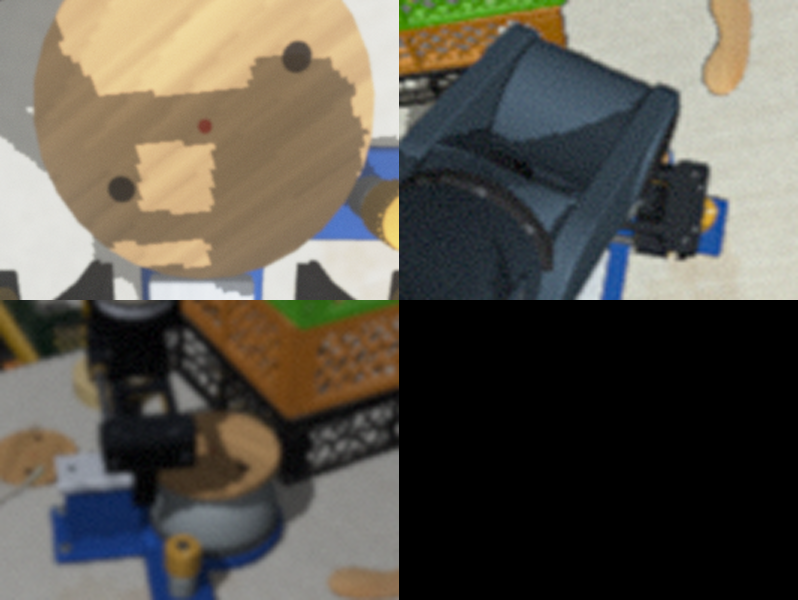

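The scene and wrist crops show the bat on the dome alone, clear of the rest and the fingers. Dot in the wrist crop at (205,126). I'll raise the arm for more views and fit the bat's tilt from its rim, dot and holes by code.

```bash
cat > snap.py <<'E'
from rig import robot
import pickle,sys
v=[]
for n in sys.argv[2:]: v.append((n,robot.camera(n)))
pickle.dump(v,open(sys.argv[1],'wb'))
E
python3 snap.py s1.pkl wrist
python3 -m creep '[[-0.01, 0, 0, 0], [-0.01, 0, -0.02, 0], [0, 0, -0.035, 0], [0, 0, -0.035, 0], [0, 0, 0, 0], [0, 0, 0, 0], [0, 0, 0, 0]]' |head -2; python3 snap.py s2.pkl wrist
python3 -m creep '[[-0.04, 0, 0, 0], [-0.04, 0, 0, 0], [-0.03, 0, 0, 0], [0, 0, 0, 0], [0, 0, 0, 0], [0, 0, 0, 0]]' |head -2; python3 snap.py s3.pkl wrist top scene
cat > tilt.py <<'E'
from h import *
import cv2,pickle,sys
from scipy.optimize import least_squares
from scipy.spatial import cKDTree
np.set_printoptions(precision=4,suppress=True)
D=np.array([.631,-.2605]);ex=np.array([.951,-.309]);ey=np.array([.309,.951])
views=[v for f in sys.argv[1:] for v in pickle.load(open(f,'rb'))]
def pj(c,P):
    v=R.from_quat(c['attitude']).inv().apply(P-c['xyz']);return v[:,:2]/v[:,2:]*c['fx']+[c['cx'],c['cy']]
th=np.linspace(0,2*np.pi,240,endpoint=False);circ=np.c_[.06*np.cos(th),.06*np.sin(th),0*th]
obs=[]
for n,c in views:
    h=cv2.cvtColor(c['img'],cv2.COLOR_RGB2HSV);m=((h[...,1]>65)&(h[...,0]<26)&(h[...,2]>45)).astype(np.uint8)
    u0=pj(c,np.array([[*(D-.002*ex),.094]]))[0]
    f=c['fx']/np.linalg.norm(c['xyz']-[*D,.09])*.06
    roi=np.zeros_like(m);cv2.circle(roi,tuple(int(q) for q in u0),int(f*1.2),1,-1);m&=roi
    m=cv2.morphologyEx(m,cv2.MORPH_OPEN,np.ones((3,3)));k,l,st,_=cv2.connectedComponentsWithStats(m)
    m=(l==1+st[1:,4].argmax()).astype(np.uint8);ct=max(cv2.findContours(m,0,1)[0],key=len)[:,0].astype(float)
    ok=(ct.min(1)>2)&(ct[:,0]<509)&(ct[:,1]<381)&((n!='wrist')|(ct[:,1]<205))
    a=c['img'].astype(int);rd=((a[...,0]-a[...,1])>1.6*(a[...,1]-a[...,2]).clip(4))&(a[...,0]-a[...,1]>25)
    kk,_,ss,cc=cv2.connectedComponentsWithStats((rd&(roi>0)).astype(np.uint8))
    d=[cc[i] for i in range(1,kk) if 3<=ss[i,4]<150 and np.linalg.norm(cc[i]-u0)<f*.25]
    print(n,'contour',ok.sum(),'dot',d[0] if d else None,'of',len(d));obs.append((c,ct[ok],d[0] if len(d)==1 and n=='wrist' else None))
def model(c,p):
    T=R.from_rotvec([p[3],p[4],0]);top=T.apply(circ+[0,0,.009])+p[:3];bot=T.apply(circ)+p[:3]
    hull=cv2.convexHull(np.vstack([pj(c,top),pj(c,bot)]).astype(np.float32))
    return hull,pj(c,T.apply([[0,0,.009]])+p[:3])[0]
def res(p):
    r=[]
    for i,(c,ct,d) in enumerate(obs):
        s=p[5+2*i:7+2*i];hu,dd=model(c,p);hu=(hu+s).astype(np.float32)
        r+=[cv2.pointPolygonTest(hu,(float(a),float(b)),True)*10/np.sqrt(len(ct)) -.0 for a,b in ct]
        if d is not None: r+=list((dd+s-d)*3)
        r+=list(s/1.0)
    return np.array(r)
p0=np.r_[D-.002*ex,.0845,0,0,np.zeros(2*len(obs))]
s=least_squares(res,p0,loss='soft_l1',diff_step=1e-4,x_scale=np.r_[[.001]*3,.01,.01,np.ones(2*len(obs))])
p=s.x;nrm=R.from_rotvec([p[3],p[4],0]).apply([0,0,1]);q=p[:2]-D
print('pos',p[:3],'stand mm',q@ex*1e3,q@ey*1e3,'tilt deg: down towards +x %.2f +y %.2f'%(np.degrees(nrm[:2]@ex),np.degrees(nrm[:2]@ey)),'cost',s.cost,'shifts',p[5:])
E
for s in "s1.pkl" "s2.pkl" "s3.pkl" "s1.pkl s2.pkl s3.pkl"; do python3 tilt.py $s; done
```

```text
time: 14.53
position: [0.5443, -0.2324, 0.1644]
time: 15.08
position: [0.4406, -0.1992, 0.1639]
wrist contour 436 dot [254.1644 126.589 ] of 1
pos [ 0.6289 -0.2603  0.0806] stand mm -2.023478026368794 -0.40945274374499174 tilt deg: down towards +x -3.43 +y -0.89 cost 15.96362939468025 shifts [ 1.2676 -0.0332]
wrist contour 416 dot [254.3667  96.4667] of 1
pos [ 0.6293 -0.2606  0.0784] stand mm -1.558328381666945 -0.6428607497344031 tilt deg: down towards +x -0.84 +y -0.22 cost 13.423549071639346 shifts [0.4452 0.2418]
wrist contour 41 dot None of 0
top contour 126 dot None of 0
scene contour 109 dot None of 0
pos [ 0.6299 -0.2598  0.0848] stand mm -1.2376575986797516 0.33730573107636946 tilt deg: down towards +x -1.73 +y 0.42 cost 62.2193113854355 shifts [ -0.     -26.5611   0.       0.       0.       0.    ]
wrist contour 436 dot [254.1644 126.589 ] of 1
wrist contour 416 dot [254.3667  96.4667] of 1
wrist contour 41 dot None of 0
top contour 126 dot None of 0
scene contour 109 dot None of 0
pos [ 0.644  -0.2629  0.0781] stand mm 13.05991391694659 1.7686572250752843 tilt deg: down towards +x 12.61 +y -1.23 cost 665.6108199222894 shifts [ 5.5898 20.5841  3.4454 16.3879  0.      0.      0.      0.      0.
  0.    ]
```

```bash
python3 - <<'E'
import pickle
v=pickle.load(open('s3.pkl','rb'));pickle.dump(v[1:],open('s3b.pkl','wb'));pickle.dump(v[1:2],open('s3t.pkl','wb'));pickle.dump(v[2:],open('s3s.pkl','wb'))
t=open('tilt.py').read()
t=t.replace("True)*10/np.sqrt(len(ct)) -.0","True)-.5)*10/np.sqrt(len(ct))").replace("[cv2.pointP","[(cv2.pointP")
i=t.index("s=least_squares");j=t.index("p=s.x")
t=t[:i]+"""sc=np.r_[[.001]*3,.01,.01,np.ones(2*len(obs))]
s=least_squares(lambda y:res(p0+(y-10)*sc),np.full(len(p0),10.),loss='soft_l1',diff_step=1e-3)
"""+t[j:].replace("p=s.x","p=p0+(s.x-10)*sc")
t=t.replace("print(n,'contour'","0 and print(n,'contour'")
open('tilt.py','w').write(t)
E
for s in "s1.pkl" "s2.pkl" "s1.pkl s2.pkl" s3t.pkl s3s.pkl s3b.pkl "s1.pkl s2.pkl s3b.pkl" "s2.pkl s3b.pkl"; do echo "== $s";python3 tilt.py $s; done
```

```text
== s1.pkl
pos [ 0.6289 -0.2599  0.0812] stand mm -2.1873967692841196 -0.1161949437851862 tilt deg: down towards +x -4.39 +y -0.61 cost 14.141103296272352 shifts [1.7203 0.0431]
== s2.pkl
pos [ 0.6286 -0.2608  0.0801] stand mm -2.232106090794123 -1.0038845907150433 tilt deg: down towards +x -1.74 +y -1.13 cost 12.577960867865121 shifts [ 0.1033 -0.2927]
== s1.pkl s2.pkl
pos [ 0.6286 -0.2602  0.0811] stand mm -2.422187230942077 -0.4392621182568184 tilt deg: down towards +x -4.30 +y -0.70 cost 35.98305708281129 shifts [ 1.1414 -0.4861  0.7273 -0.1265]
== s3t.pkl
pos [ 0.6287 -0.2599  0.0847] stand mm -2.364259196533157 -0.17730135841336056 tilt deg: down towards +x -0.79 +y -1.57 cost 5.138634665042409 shifts [0.0018 0.0045]
== s3s.pkl
pos [ 0.627  -0.2669  0.0913] stand mm -1.8137322426250084 -7.307142480976117 tilt deg: down towards +x -3.81 +y -1.11 cost 5.6721251649993345 shifts [ 0.0098 -0.0112]
== s3b.pkl
pos [ 0.6298 -0.2605  0.0847] stand mm -1.1696883766326465 -0.40166040785530766 tilt deg: down towards +x -3.59 +y -1.78 cost 12.123510899124641 shifts [-0.1464  0.3967  0.2861 -0.3626]
== s1.pkl s2.pkl s3b.pkl
pos [ 0.6286 -0.2602  0.0811] stand mm -2.3523252091679336 -0.4786271285860832 tilt deg: down towards +x -4.14 +y -1.07 cost 50.21872624817274 shifts [ 1.2151 -0.3952  0.7112 -0.0606 -0.1258 -0.3953  0.7417 -1.4386]
== s2.pkl s3b.pkl
pos [ 0.6285 -0.2607  0.0801] stand mm -2.3137988281310506 -0.9275856548205982 tilt deg: down towards +x -3.03 +y -1.65 cost 27.14982220465956 shifts [ 0.2318 -0.2773 -0.3127 -0.5042  0.691  -1.8316]
```

The fits agree on the bat being low by about 3.5° toward the rest and about 1° toward -y. So it needs another 3 mm or so. I'll go back down and push.

```bash
python3 -m creep '[[0.04, 0, 0.0, 0], [0.035, 0, 0.0, 0], [0.0, 0, 0.0, 0], [0, 0, 0.03, 0], [0, 0, 0.03, 0], [0, 0, 0.0295, 0], [0, 0, 0, 0], [0, 0, 0, 0]]' |head -2
python3 - <<'E'
from rig import robot
from h import *
D=np.array([.631,-.2605]);ex=np.array([.951,-.309]);ey=np.array([.309,.951])
go(robot,[*(D-.0530*ex+.0007*ey),.0746],72)
E
```

```text
time: 15.9
position: [0.5109, -0.2214, 0.0736]
t 15.90 pos [ 0.5109 -0.2214  0.0736] yawy -108.0 delta [ 0.0733 -0.0006 -0.0013] |d| 0.0733 q6 1.28 F [ 0.2 -0.2  0.8]
turn 0.0
```

```bash
python3 -m creep '[[0.02, -0.0006, -0.001, 0], [0.02, 0, 0, 0], [0.02, 0, 0, 0], [0.006, 0, 0, 0], [0.001, 0, 0, 0], [0.001, 0, 0, 0], [0.001, 0, 0, 0], [0.001, 0, 0, 0], [0.001, 0, 0, 0], [0.001, 0, 0, 0], [0.001, 0, 0, 0], [0, 0, 0, 0], [0, 0, 0, 0], [0, 0, 0, 0], [0, 0, 0, 0]]' ; python3 dot.py
```

```text
time: 17.15
position: [0.5807, -0.2438, 0.0759]
tool_rot: [0.988, -0.156, -0.0, -0.0]
ft_force: [-1.9, 0.2, 0.4]
grip_width: 0.0801
grip_force: 0.5
TCP stand mm [-52.9016   0.3761] t 17.2 F [-0.2995 -1.2551 -0.0161]
dot [254.5    154.1379] 58 stand [ 0.2253 -0.8297]
hole [312.5    110.1905] 210 stand [ 23.0609 -30.9402]
hole [201.2625 194.7688] 160 stand [-22.789   29.2983]
```

```bash
python3 -m creep '[[-0.001, 0, 0, 0], [-0.002, 0, 0, 0], [-0.004, 0, 0, 0], [-0.005, 0, 0, 0], [-0.005, 0, 0, 0], [0, 0, 0, 0], [0, 0, 0, 0], [0, 0, 0, 0], [0, 0, 0, 0]]' |head -2; python3 dot.py; python3 snap.py r1.pkl wrist
python3 -m creep '[[-0.01, 0, 0, 0], [-0.01, 0, -0.02, 0], [0, 0, -0.035, 0], [0, 0, -0.035, 0], [0, 0, 0, 0], [0, 0, 0, 0], [0, 0, 0, 0]]' |head -2; python3 snap.py r2.pkl wrist
python3 -m creep '[[-0.04, 0, 0, 0], [-0.04, 0, 0, 0], [-0.03, 0, 0, 0], [0, 0, 0, 0], [0, 0, 0, 0], [0, 0, 0, 0]]' |head -2; python3 snap.py r3t.pkl top; python3 snap.py r3s.pkl scene
for s in r1.pkl r2.pkl "r1.pkl r2.pkl" r3t.pkl r3s.pkl "r3t.pkl r3s.pkl" "r1.pkl r2.pkl r3t.pkl r3s.pkl" "r2.pkl r3t.pkl r3s.pkl"; do echo "== $s";python3 tilt.py $s; done
```

```text
time: 17.95
position: [0.5651, -0.2388, 0.0762]
TCP stand mm [-69.3466   0.2728] t 18.0 F [0.0211 0.2402 0.1022]
dot [254.0488 122.4146] 41 stand [ 0.4919 -0.6717]
hole [199.2557 165.7159] 176 stand [-22.5988  29.4797]
time: 18.63
position: [0.5455, -0.2322, 0.1659]
time: 19.18
position: [0.4418, -0.1989, 0.1654]
== r1.pkl
pos [ 0.6285 -0.2597  0.0819] stand mm -2.6307249722498964 0.034032337779958115 tilt deg: down towards +x 0.00 +y -0.17 cost 47.27372583823981 shifts [ 1.1012 -5.6336]
== r2.pkl
pos [ 0.6314 -0.2612  0.0808] stand mm 0.5484174783453593 -0.5474571576996656 tilt deg: down towards +x 8.03 +y -1.01 cost 31.17510733299603 shifts [ 0.0225 -0.1189]
== r1.pkl r2.pkl
pos [ 0.6326 -0.2616  0.0813] stand mm 1.851041237731376 -0.5418435023040822 tilt deg: down towards +x 8.83 +y -0.76 cost 92.66245933591823 shifts [ 0.2948 -1.5887  0.0008  1.4332]
== r3t.pkl
pos [ 0.6319 -0.2602  0.0824] stand mm 0.8070312772852365 0.532989684919771 tilt deg: down towards +x 1.25 +y -1.10 cost 4.948671027158332 shifts [-0.0035 -0.0025]
== r3s.pkl
pos [ 0.63   -0.2666  0.091 ] stand mm 0.9246134208583365 -6.112821149455198 tilt deg: down towards +x -0.20 +y -0.49 cost 5.112651910107289 shifts [-0.0012 -0.0003]
== r3t.pkl r3s.pkl
pos [ 0.6325 -0.2607  0.0844] stand mm 1.499348685980317 0.28300156704683077 tilt deg: down towards +x 0.03 +y -1.09 cost 11.297076316148843 shifts [-0.1123  0.4235  0.2772 -0.478 ]
== r1.pkl r2.pkl r3t.pkl r3s.pkl
pos [ 0.6285 -0.26    0.0817] stand mm -2.49465948112001 -0.26095952124274563 tilt deg: down towards +x 1.58 +y -0.73 cost 125.53727885693132 shifts [ 0.7844 -6.0635  0.3381 -3.1495 -0.0979 -1.2739  1.6595 -1.4604]
== r2.pkl r3t.pkl r3s.pkl
pos [ 0.6299 -0.2605  0.0794] stand mm -1.0080034391330015 -0.3590669331746249 tilt deg: down towards +x 2.18 +y -1.23 cost 57.9155393400233 shifts [ 0.266  -1.5225 -0.2506 -0.9914  1.1368 -2.0961]
```

```bash
cat >> tilt.py <<'E'
if len(obs)==4:
    t=[]
    p[:5]=[.6315,-.2607,.0845,0,0]
    for (n,_),(c,ct,d) in zip(views,obs):
        a=c['img'][:,:,::-1].copy()
        u=pj(c,np.array([[*D,.09]]))[0].astype(int);w,h=(170,128) if n=='wrist' else (48,36)
        u=np.clip(u,[w,h],[512-w,384-h]);k=396/(2*w);o=u-[w,h]
        a=cv2.resize(a[o[1]:o[1]+2*h,o[0]:o[0]+2*w],(396,297),interpolation=cv2.INTER_CUBIC)
        for q in ct: cv2.circle(a,tuple(int(z) for z in (q-o+.5)*k),1,(0,255,0),-1)
        hu,_=model(c,p)
        for q in hu[:,0]: cv2.circle(a,tuple(int(z) for z in (q-o+.5)*k),1,(255,0,255),-1)
        t.append(a)
    cv2.imwrite('pics/fit.png',np.vstack([np.hstack(t[:2]),np.hstack(t[2:])]))
E
python3 tilt.py r1.pkl r2.pkl r3t.pkl r3s.pkl >/dev/null
```

```text
(no output)
```

View pics/fit.png

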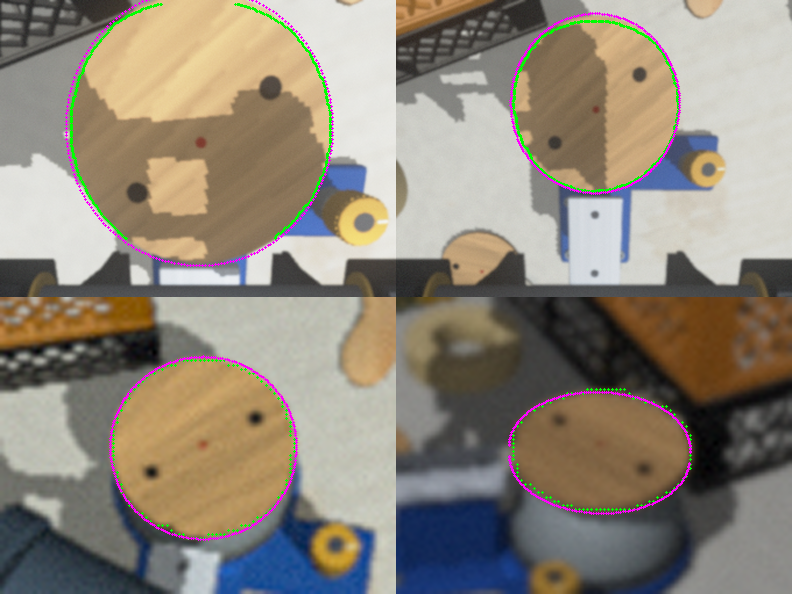

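The final overlay shows the bat on the dome alone with nothing touching it, and a level disc model closely matches the rim. My ROI had clipped the contour at the top of the wrist views, so I'll refit with a wider one.

```bash
sed -i 's/f\*1\.2)/f*1.4)/' tilt.py
for a in s r; do t=${a}3t.pkl; q=${a}3s.pkl; for s in "${a}1.pkl" "${a}2.pkl" "$t" "${a}2.pkl $t" "$t $q" "${a}2.pkl $t $q"; do echo "== $s";python3 tilt.py $s|cut -c1-400; done; done
```

```text
== s1.pkl
pos [ 0.6289 -0.2601  0.0812] stand mm -2.1010939145237444 -0.26460894214668795 tilt deg: down towards +x -4.43 +y -0.62 cost 12.853164390151031 shifts [1.4547 0.1692]
== s2.pkl
pos [ 0.6289 -0.261   0.0802] stand mm -1.8627054620681698 -1.0808878418847845 tilt deg: down towards +x -2.69 +y -1.16 cost 10.032645572011262 shifts [0.0304 0.0576]
== s3t.pkl
pos [ 0.6287 -0.2599  0.0847] stand mm -2.364259196533157 -0.17730135841336056 tilt deg: down towards +x -0.79 +y -1.57 cost 5.138634665042409 shifts [0.0018 0.0045]
== s2.pkl s3t.pkl
pos [ 0.6289 -0.2609  0.0802] stand mm -1.8471170258207255 -0.987381458622414 tilt deg: down towards +x -2.68 +y -1.18 cost 15.474185839043741 shifts [ 0.1417  0.0772 -0.3542 -0.3246]
== s3t.pkl s3s.pkl
pos [ 0.6298 -0.2605  0.0847] stand mm -1.1696883766326465 -0.40166040785530766 tilt deg: down towards +x -3.59 +y -1.78 cost 12.123510899124641 shifts [-0.1464  0.3967  0.2861 -0.3626]
== s2.pkl s3t.pkl s3s.pkl
pos [ 0.6289 -0.2609  0.0803] stand mm -1.891617803016801 -1.013908514753336 tilt deg: down towards +x -3.31 +y -1.65 cost 23.754215315
[... 517 characters left out ...]
towards +x 1.25 +y -1.10 cost 4.948671027158332 shifts [-0.0035 -0.0025]
== r2.pkl r3t.pkl
pos [ 0.6317 -0.2612  0.0801] stand mm 0.8563437709571231 -0.4894544310351772 tilt deg: down towards +x 0.50 +y -0.96 cost 15.775655117936683 shifts [ 0.1289  0.0801 -0.3943 -0.284 ]
== r3t.pkl r3s.pkl
pos [ 0.6325 -0.2607  0.0844] stand mm 1.499348685980317 0.28300156704683077 tilt deg: down towards +x 0.03 +y -1.09 cost 11.297076316148843 shifts [-0.1123  0.4235  0.2772 -0.478 ]
== r2.pkl r3t.pkl r3s.pkl
pos [ 0.6316 -0.2612  0.0801] stand mm 0.8334561450332948 -0.46761128468401686 tilt deg: down towards +x 0.14 +y -1.03 cost 23.171674714922073 shifts [ 0.1597  0.0802 -0.3855 -0.2952  0.5053 -1.8873]
```

Every fit puts the tilt within about 1° of level, and the bat's underside is at z ≈ 84 mm, which matches the raised crown. The arm is clear, so I'm handing in.

```bash
python3 -c "
from rig import robot
print(robot.get_obs()['time'],robot.hand_in())"
```

```text
the job is handed in; nothing more can be done
19.2833 None
```

The screw was turned until it seated, and the bat was slid off its rest and left on the dome alone, within about 1° of level by my camera fits and with the arm clear; I handed in at 19.3 s, and no verdict came back.

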